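# Put the inked practice tile away in the tilt-out bin

## Robot

A 7-joint arm with a two-finger parallel gripper is mounted at the origin on the work surface. World frame = base frame: x ahead of the robot, y to its left, z up, the work surface at z = 0. Lengths are in mm, angles in rad, forces in N, time in s.
With the tool pointing down it reaches from about 425 to 875 mm from the base axis. Payload 8.4 kg.
Tool frame: the origin (TCP) lies at the very end of the fingers, on their centre line; the grasp point (between the pads) lies 19 mm behind it; z points along the fingers, y is the line along which they close (so a half turn about z gives the same grasp; the last joint's range is limited). The gripper opens to 85 mm and grips with 20 to 120 N. Pads are 22 mm wide; open, the fingers measure 114 mm over their backs; the gripper's body (76 mm by 85 mm) begins 54 mm behind the grasp point. The pads swing forward as they close: fully open they stand 13 mm farther back than shut.
Start: joints at [-1.294, 0.333, 0.04, 1.465, -0.013, 1.343, -0.059], TCP at [238.56, 604.61, 231.308] pointing down, gripper open.
Joint ranges: [-2.58, 2.58], [-0.38, 2.09], [-1.3, 1.39], [0.25, 2.4], [-1.5, 4.64], [0.08, 2.09], [-2.65, 2.65]. Speed limits (rad/s): [2.22, 2.22, 2.79, 2.79, 3.14, 3.14, 3.14].

## Interface

Orientations are given as [roll, pitch, yaw] about the fixed x, y, z axes, in that order (R = Rz(yaw) Ry(pitch) Rx(roll)).
In Python, from cell import manip gives the robot as it stands.
- The arm moves only by the tool arm_command, never from a script. Its argument "series" is a list of rows, each an object of numbers: "claw": the closure, from -1 (fully open) to 1 (shut), so that 0 is half open; "x", "y", "z": the shift along the tool's x, y, z in mm; "rx", "ry", "rz": the turn, a rotation vector about the tool's x, y, z in rad. A call has 1 to 5 rows; each row shifts and turns the commanded pose from where the row before left it, along the tool's axes as they then stand; what a row does not reach is not made up. A row lasts 1/8 s, in which the tool goes at most 62.5 mm and 10.7 degrees, less where a joint would pass 70% of its speed; a pose out of reach is approached as far as the arm can. A call with a gripper value outside its range is refused whole. The fingers move at their own pace and stop on an object; "grip_force" is the grip in N (left out, the last holds). Time passes only in rows, so rows that do not move let the fingers close. It gives the time, the measured TCP pose, the force, the opening and the grip force at its end, in the units of the state.
- manip.get_state(): the state, without advancing time (a new reading comes with each control period).
- manip.grab_frame(name): name is "scene" or "top" or "wrist"; returns the picture (480x640x3 uint8, red, green, blue); there is no depth.
- manip.camera_model(name): a dict with "fx", "fy", "cx", "cy" (pixels), "rvec" (rotation vector, rad) and "tvec" (3), from world to camera coordinates, as OpenCV has them. Camera axes: x right, y down, z forward; pixel columns grow to the right and rows downward; lengths in mm; the calibration is good to about 2 mm. A picture is of the moment at which its call begins: read the wrist's pose just before it. camera_model takes no time and is no camera call; for the wrist camera it gives the pose at the moment of the call.
- manip.finish_job(): hands the job in; it is judged then, once.
The state is a dict: "time_s": time; "q": joint angles; "joint_vel": joint speeds; "tau": joint torques, N m; "position": TCP position; "tcp_rot": TCP orientation; "contact_force": force on the tool from outside, world axes, zero at the start; "torque": the same for the moment, N m; "finger_gap": finger opening in mm; "grip_force": force on a finger pad.
Only numpy, scipy, OpenCV 4.12 (cv2) and the standard library are available. Lean on these libraries where they do the work, as an engineer would, in place of code of your own. Each camera call takes 0.05 s, during which the arm holds its last target. There are 200 camera calls.

## Task

Tip the blue-fronted bin well forward out of its housing, put the inked practice tile (the one with the black flower) into it, and push the bin back until it clicks fully shut with the tile inside. Leave the red-fronted bin shut and do not disturb the blank tiles or the ink bottle.

Things in the scene. Friction and masses are not known exactly. Their poses are not given: they have to be found in the camera images.
- tile_center (a point): Inked practice tile: loose oval cream-green resin tile, 64 long (x) x 40 wide (y) x 14 mm thick, straight sides 24 mm long, about 45 g, with a black flower with a red centre on its top; lies flat on the bench at the start. This point is its centre, half-way up; z is its thickness.
- blue: Grey housing, fixed: 160 wide (y), roof top 165 mm above the bench, open at the front, holding a blue-fronted tip-out bin. Origin on the bench under the bin's pivot; x points from the front to the back, y left. Side walls, base and back reach from x 2 to 117 mm, the roof from x 17 to 117 mm over the shut bin, so a part goes in only when the bin is tipped out.
- blue_pivot (a point): Pivot of the blue-fronted bin: middle of its lower front edge, 12 mm above the bench. Turns with the bin: x from the front face to the bin's back, y along the pivot, z up the front face. The bin spans x 0..90, y -68..68 mm. Front panel 5 thick, 140 mm high; floor, sides and back 4 thick; back 100 high; sides 100 high, but 138 mm within 45 mm of the front.
- blue_tab (a point): Plastic pull tab of the front panel's colour, standing up from the middle of the blue-fronted bin's front panel: 46 wide (y), 8 mm thick (pivot x 0..8), top edge at pivot z 185 mm (197 above the bench when shut, 32 above the roof), free in front and behind. This point: pivot x 4, z 175 mm, 10 mm below the top edge.
- blue_bin (a joint): Tip angle of the blue-fronted bin, rad: 0 = shut and clicked, grows to the stop at 0.75 as its top tips out to the front. A roller catch resists in the last 0.15 rad: about 4 to 6 N at the tab to click in or out; pushed past 0.06 it pulls itself to 0. Elsewhere a stiff pivot (about 1 N at the tab) keeps it where it is left.
- red: The same housing with the same bin, but red-fronted, to be left shut. Fixed; 160 wide, roof top 165, pull tab top 197 mm above the bench. Origin on the bench under its pivot; x points from its front to its back.
- red_bin (a joint): Tip angle of the red-fronted bin, rad: 0 = shut, grows to 0.75 as it tips out. Leave it at 0.
- blank_a_center (a point): A blank tile of the same size and colour without any drawing, loose, flat on the bench; its centre. Leave it.
- blank_b_center (a point): Another such blank tile; its centre. Leave it.
- ink: Ink bottle, green with a black cap, 36 mm in diameter, 85 mm high, standing loose; origin at the centre of its underside. Leave it standing.
Not all that is in view belongs to the job. Leave any orange or pink look-alike of the blue alone. Of the things that look like the ink, take the one that is farthest to the robot's right at the start.

How it is judged:
By the outcome, as a careful person would: the job done as asked, in the order asked, and still so for the second after the job is handed in, with the robot touching nothing.
It also fails if it takes over 70 s, if anything falls off the work surface, if the arm or the gripper's body presses on something with over 40 N, if the wrist force passes 120 N, or if a joint passes its speed limit or range.

## Working session

There is one attempt and no reset: what is moved stays moved. The work goes in short steps, Python scripts to look and compute and a tool call to move; the robot and the scene stay as the last step left them, time stands still between calls to the robot, and variables do not carry over. Pictures are saved under pics/ and viewed, at most 12 in all, crops included, and the job is handed in when it is done.

Besides the shell and the picture viewer there is one more tool, called after "Call:" as name([rows], argument=value, ...), one row to a line, values as JSON. arm_command: Moves the arm, as the interface text tells. Its arguments: {"type":"object","properties":{"series":{"type":"array","items":{"type":"object","properties":{"claw":{"type":"number"},"x":{"type":"number"},"y":{"type":"number"},"z":{"type":"number"},"rx":{"type":"number"},"ry":{"type":"number"},"rz":{"type":"number"}}}},"grip_force":{"type":"number"}},"required":["series"]}

```bash
mkdir -p pics; ls; python3 - <<'E'
from cell import manip
import cv2
for n in("scene","top"):
    cv2.imwrite(f"pics/{n}0.png",manip.grab_frame(n)[:,:,::-1]); print(n,manip.camera_model(n))
print(manip.get_state())
E
```

```text
pics
scene {'fx': 448.6493168066452, 'fy': 448.6493168066452, 'cx': 314.37149784684976, 'cy': 242.43915458918605, 'rvec': array([ 2.4290659 , -0.44651861,  0.17109813]), 'tvec': array([-416.70283735,  218.90064073,  857.89897698])}
top {'fx': 535.7055247705038, 'fy': 535.7055247705038, 'cx': 317.50011392928144, 'cy': 241.62413327776457, 'rvec': array([ 2.17014902, -2.15719128,  0.09758544]), 'tvec': array([  -2.06412271,  471.42082252, 1137.7113293 ])}
{'time_s': 0.1, 'q': array([-1.29423186,  0.3338599 ,  0.03988261,  1.46619306, -0.01340415,
        1.34331313, -0.05849215]), 'joint_vel': array([-0.00168359, -0.00120508, -0.00060581, -0.00271717,  0.00055816,
        0.00034459,  0.00102537]), 'tau': array([ 4.35463182e-03, -6.60026979e+01,  1.37024850e+00, -4.06473935e+01,
        1.69136975e-02,  9.07705020e-03,  2.68506813e-05]), 'position': array([238.41227327, 604.24334582, 230.49262673]), 'tcp_rot': array([-3.14008860e+00,  9.99953580e-05,  2.76581065e+00]), 'contact_force': array([-0.11326346,  1.13363827,  0.54823472]), 'torque': array([-0.01214944, -0.0104615 , -0.01934653]), 'grip_force': 0.0, 'finger_gap': 85.32500536950167}
```

View pics/scene0.png

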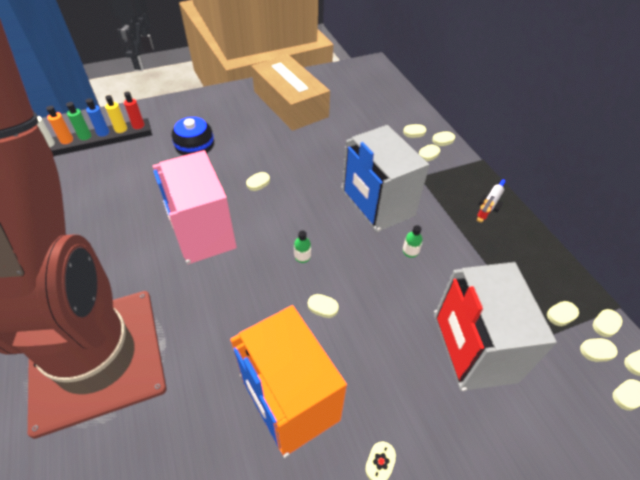

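View pics/top0.png

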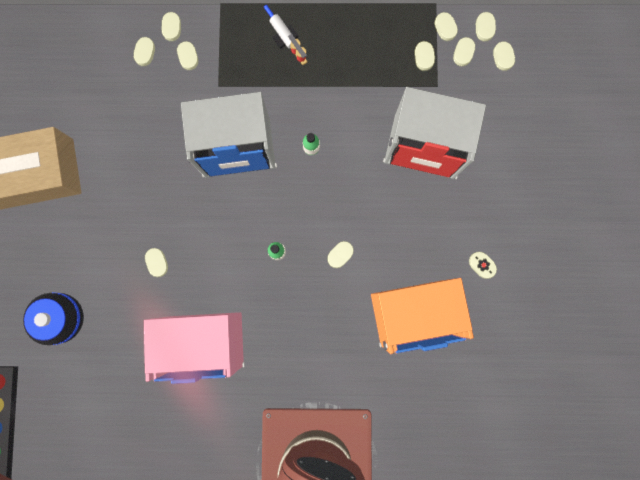

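Scene: blue-fronted candidates are the grey housing (scene 385,180; top 228,135), orange (290,385; 420,315) and pink (200,205; 190,345) look-alikes. I choose the grey one. Tile candidates are the flower tile (381,460; 483,265) and the blanks (340,255), (156,262) and others. I choose the flower tile. Ink bottles stand at top (311,143) and (276,250). The one farthest right is (311,143).

```bash
cat > h.py <<'E'
import numpy as np, cv2
from cell import manip
def cam(n):
    m=manip.camera_model(n); K=np.array([[m['fx'],0,m['cx']],[0,m['fy'],m['cy']],[0,0,1.]]); return K,np.array(m['rvec'],float),np.array(m['tvec'],float)
def proj(n,P):
    K,r,t=cam(n) if isinstance(n,str) else n
    return cv2.projectPoints(np.array(P,float).reshape(-1,1,3),r,t,K,None)[0][:,0]
def back(n,uv,z):
    K,r,t=cam(n) if isinstance(n,str) else n
    R=cv2.Rodrigues(r)[0]; d=R.T@np.linalg.inv(K)@np.array([uv[0],uv[1],1.]); c=-R.T@t
    return c+d*(z-c[2])/d[2]
E
python3 - <<'E'
from h import *
t=cv2.imread('pics/top0.png'); s=cv2.imread('pics/scene0.png')
def c(im,x,y,w,h,k): return cv2.resize(im[y:y+h,x:x+w],None,fx=k,fy=k,interpolation=cv2.INTER_CUBIC)
out=np.zeros((600,800,3),np.uint8)
out[:400,:440]=c(t,175,85,110,100,4)      # top blue
out[:480,440:800]=c(s,340,120,90,120,4)   # scene blue
out[400:600,:200]=c(t,463,240,50,50,4)
out[400:560,200:440]=c(s,350,440,60,40,4)
cv2.imwrite('pics/crop1.png',out)
print('tcp',proj('top',[[238,604,231]]),proj('scene',[[238,604,231]]))
hsv=cv2.cvtColor(t,cv2.COLOR_BGR2HSV)
# tile mask
for name,(x,y,w,h) in dict(tile=(463,245,40,40),a=(320,235,40,40),b=(138,242,40,40)).items():
    m=np.zeros(t.shape[:2],np.uint8); m[y:y+h,x:x+w]=(t[y:y+h,x:x+w,1]>130)*255
    p=cv2.findNonZero(m); hull=cv2.convexHull(p); r=cv2.minAreaRect(hull); M=cv2.moments(hull)
    u=np.array([M['m10']/M['m00'],M['m01']/M['m00']]); b=cv2.boxPoints(r)
    W=np.array([back('top',q,14) for q in b])
    e=[W[1]-W[0],W[2]-W[1]]; l=max(e,key=np.linalg.norm)
    print(name,u,back('top',u,10).round(1),[np.linalg.norm(q).round(1) for q in e],'yaw',np.arctan2(l[1],l[0]))
for u in[(311,137)]: print('ink cap',back('top',u,85))
E
```

```text
tcp [[-28.731816   360.21987651]] [[145.42126174  64.3400438 ]]
tile [482.41940254 264.71694765] [ 424.2 -358.6   10. ] [np.float64(46.8), np.float64(66.5)] yaw -2.3696081474159336
a [339.92717356 254.24959897] [445.3 -48.3  10. ] [np.float64(66.6), np.float64(44.8)] yaw -0.778613169296233
b [155.56663531 262.06491063] [425.9 355.9  10. ] [np.float64(46.2), np.float64(66.5)] yaw -2.787187585642926
ink cap [685.57240437  15.10282905  85.        ]
```

View pics/crop1.png

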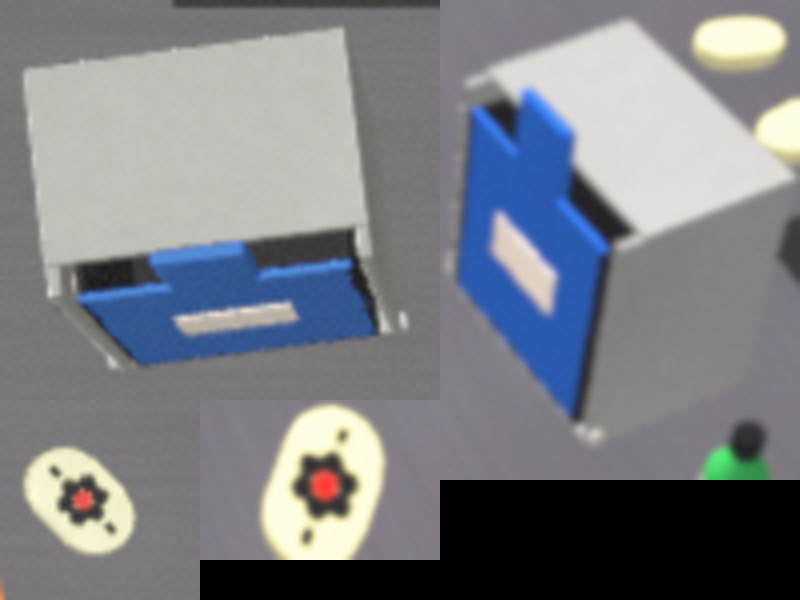

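```bash
python3 - <<'E'
from h import *
from scipy.optimize import least_squares
T=[((25,70),(117,80,165)),((344,28),(117,-80,165)),((358,228),(17,-80,165)),((45,262),(17,80,165)),((152,253),(4,23,197)),((243,243),(4,-23,197))]
S=[((629,20),(117,80,165)),((793,180),(117,-80,165)),((527,90),(0,23,197)),((575,132),(0,-23,197))]
Tt=np.array([(175+a[0]/4,85+a[1]/4) for a,_ in T]); St=np.array([(340+(a[0]-440)/4,120+a[1]/4) for a,_ in S])
ct,cs=cam('top'),cam('scene')
def W(p,L):
    c,s=np.cos(p[2]),np.sin(p[2]); L=np.array(L,float)
    return np.c_[p[0]+c*L[:,0]-s*L[:,1],p[1]+s*L[:,0]+c*L[:,1],L[:,2]]
f=lambda p:np.r_[(proj(ct,W(p,[b for _,b in T]))-Tt).ravel(),(proj(cs,W(p,[b for _,b in S]))-St).ravel()]
r=least_squares(f,[650,180,0]); print(r.x,r.fun.round(1).tolist())
fT=lambda p:f(p)[:12]; print(least_squares(fT,r.x).x, least_squares(lambda p:f(p)[12:],r.x).x)
print('tab',W(r.x,[(4,0,187)]))
for n,uv in(('top',(463+82/4-.0,240+98/4)),('scene',(350+124/4,440+86/4))): print(n,'flower',back(n,uv,14))
E
```

```text
[6.26769824e+02 1.74253977e+02 1.28424761e-01] [-0.2, -1.3, 1.0, -0.7, 3.2, -1.4, -0.3, 0.1, -0.6, 0.8, 0.9, 0.3, 0.3, -1.7, 1.1, -1.6, -2.4, -1.9, -2.7, -0.0]
[6.26055920e+02 1.75697283e+02 1.25546586e-01] [6.27017276e+02 1.68999776e+02 1.43703583e-01]
tab [[630.73688363 174.7662655  187.        ]]
top flower [ 424.49156002 -359.72379663   14.        ]
scene flower [ 423.68125048 -362.5852689    14.        ]
```

Call:
arm_command([
  {"rz": -0.168,"claw": 1},
  {"rz": -0.168,"claw": 1},
  {"rz": -0.168,"claw": 1},
  {"x": -30,"y": -40,"claw": 1},
  {"x": -30,"y": -40,"claw": 1},
], grip_force=40)

```text
schema error: expected keys claw, x, y, z, rx, ry, rz
```

Call:
arm_command([
  {"x": -30,"y": -40,"claw": 1},
  {"x": -30,"y": -40,"claw": 1},
  {"x": -30,"y": -40,"claw": 1},
  {"x": -30,"y": -40,"claw": 1},
  {"x": -30,"y": -40,"claw": 1},
])

```text
schema error: expected keys claw, x, y, z, rx, ry, rz
```

Call:
arm_command([
  {"x": -30,"y": -40,"claw": 1},
  {"x": -30,"y": -40,"claw": 1},
  {"x": -30,"y": -40,"claw": 1},
  {"x": -20,"y": -25,"claw": 1},
  {"claw": 1},
])

```text
schema error: expected keys claw, x, y, z, rx, ry, rz
```

```bash
cat >> h.py <<'E'
B=np.array([626.5,174.5]); YAW=.128
def loc(p=None):
    "TCP in blue housing axes"
    p=manip.get_state()['position'] if p is None else p
    c,s=np.cos(YAW),np.sin(YAW); d=np.array(p[:2])-B
    return np.round([c*d[0]+s*d[1],-s*d[0]+c*d[1],p[2]],1)
E
python3 - <<'E'
from h import *
s=manip.get_state(); print(s['position'],s['tcp_rot'],s['time_s'],loc(),s['contact_force'])
out=np.hstack([cv2.resize(manip.grab_frame('wrist'),(400,300)),cv2.resize(manip.grab_frame('scene')[60:300,240:560],(400,300))])
cv2.imwrite('pics/w1.png',out[:,:,::-1])
E
```

```text
[238.41227327 604.24334582 230.49262673] [-3.14008860e+00  9.99953580e-05  2.76581065e+00] 0.1 [-330.1  475.8  230.5] [-0.11326346  1.13363827  0.54823472]
```

View pics/w1.png

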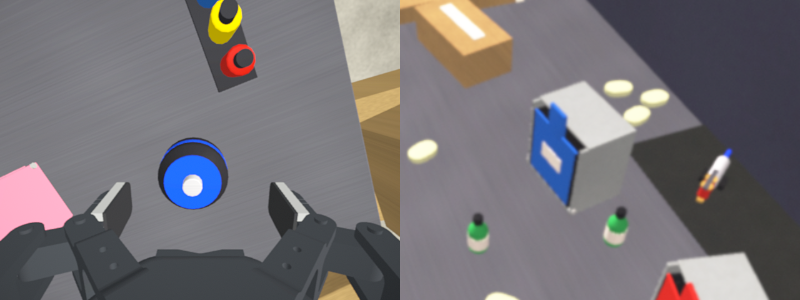

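The calls were refused because every row needs all its keys, and nothing moved. The picture still shows the start pose over the blue dome at (193,175).

Call:
arm_command([
  {"claw": 1,"x": 0,"y": 0,"z": 0,"rx": 0,"ry": 0,"rz": -0.168},
  {"claw": 1,"x": 0,"y": 0,"z": 0,"rx": 0,"ry": 0,"rz": -0.168},
  {"claw": 1,"x": 0,"y": 0,"z": 0,"rx": 0,"ry": 0,"rz": -0.168},
  {"claw": 1,"x": -30,"y": -40,"z": 0,"rx": 0,"ry": 0,"rz": 0},
  {"claw": 1,"x": -30,"y": -40,"z": 0,"rx": 0,"ry": 0,"rz": 0},
], grip_force=40)

```text
time_s: 0.82
position: [308.7, 532.1, 230.9]
tcp_rot: [-3.141, -0.0, -3.012]
contact_force: [1.3, 1.0, 0.4]
finger_gap: 0.1
grip_force: 0.0
```

Call:
arm_command([
  {"claw": 1,"x": -30,"y": -40,"z": 0,"rx": 0,"ry": 0,"rz": 0},
  {"claw": 1,"x": -30,"y": -40,"z": 0,"rx": 0,"ry": 0,"rz": 0},
  {"claw": 1,"x": -30,"y": -40,"z": 0,"rx": 0,"ry": 0,"rz": 0},
  {"claw": 1,"x": -30,"y": -40,"z": 0,"rx": 0,"ry": 0,"rz": 0},
  {"claw": 1,"x": -30,"y": -40,"z": 0,"rx": 0,"ry": 0,"rz": 0},
])

```text
time_s: 1.45
position: [483.5, 352.4, 231.3]
tcp_rot: [3.142, -0.0, -3.013]
contact_force: [0.9, 0.1, -0.1]
finger_gap: 0.1
grip_force: 0.0
```

Call:
arm_command([
  {"claw": 1,"x": -30,"y": -40,"z": 0,"rx": 0,"ry": 0,"rz": 0},
  {"claw": 1,"x": -30,"y": -40,"z": 0,"rx": 0,"ry": 0,"rz": 0},
  {"claw": 1,"x": -30,"y": -40,"z": 0,"rx": 0,"ry": 0,"rz": 0},
  {"claw": 1,"x": -30,"y": -40,"z": 0,"rx": 0,"ry": 0,"rz": 0},
  {"claw": 1,"x": 0,"y": 0,"z": 0,"rx": 0,"ry": 0,"rz": 0},
])

```text
time_s: 2.08
position: [624.5, 205.2, 230.8]
tcp_rot: [-3.139, 0.0, -3.021]
contact_force: [-0.7, 1.5, -0.6]
finger_gap: -0.0
grip_force: 0.0
```

```bash
python3 - <<'E'
from h import *
s=manip.get_state(); print(s['position'],s['tcp_rot'],s['time_s'],loc(),s['contact_force'])
out=np.hstack([cv2.resize(manip.grab_frame('wrist'),(400,300)),cv2.resize(manip.grab_frame('scene')[60:300,240:560],(400,300))])
cv2.imwrite('pics/w2.png',out[:,:,::-1])
E
```

```text
[624.50866602 205.15855308 230.84027518] [-3.13882569e+00  2.35805869e-04 -3.02057811e+00] 2.075 [  1.9  30.7 230.8] [-0.68126382  1.5475155  -0.63639409]
```

View pics/w2.png

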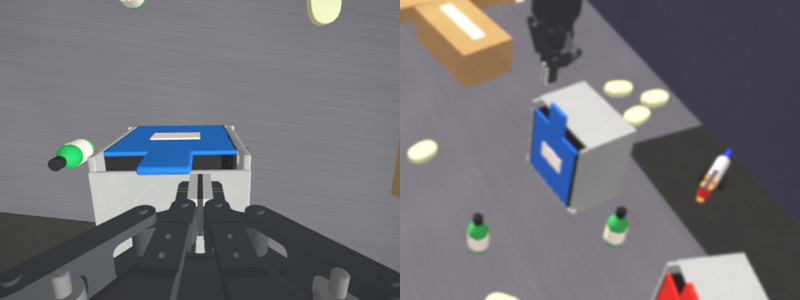

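The wrist view shows the closed fingers at (200,180), just left of the blue tab at (165,160), which agrees with the estimate.

Call:
arm_command([
  {"claw": 1,"x": -28,"y": -31,"z": 0,"rx": 0,"ry": 0,"rz": 0},
  {"claw": 1,"x": 0,"y": 0,"z": 0,"rx": 0,"ry": 0,"rz": 0},
  {"claw": 1,"x": 0,"y": 0,"z": 30,"rx": 0,"ry": 0,"rz": 0},
  {"claw": 1,"x": 0,"y": 0,"z": 25,"rx": 0,"ry": 0,"rz": 0},
  {"claw": 1,"x": 0,"y": 0,"z": 0,"rx": 0,"ry": 0,"rz": 0},
])

```text
time_s: 2.8
position: [651.6, 184.9, 174.3]
tcp_rot: [3.142, -0.004, -3.011]
contact_force: [-0.0, 0.1, -0.0]
finger_gap: 0.1
grip_force: 0.0
```

```bash
python3 - <<'E'
from h import *
s=manip.get_state(); print(s['position'],s['tcp_rot'],s['time_s'],loc(),s['contact_force'])
out=np.hstack([cv2.resize(manip.grab_frame('wrist'),(400,300)),cv2.resize(manip.grab_frame('scene')[60:240,300:540],(400,300))])
cv2.imwrite('pics/w3.png',out[:,:,::-1])
E
```

```text
[651.5790752  184.9294784  174.28541832] [ 3.14154084 -0.00420642 -3.01105551] 2.8 [ 26.2   7.1 174.3] [-0.01408619  0.13426548 -0.02417547]
```

View pics/w3.png

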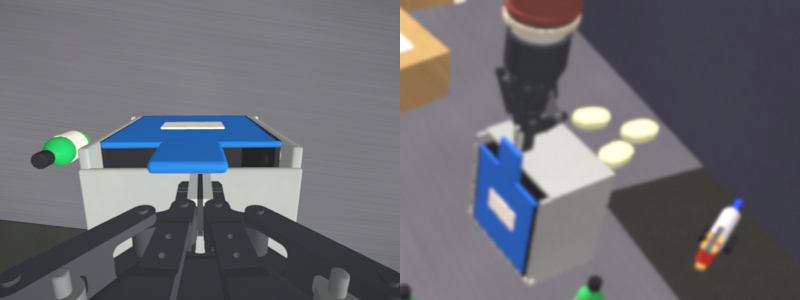

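The fingers stand behind the tab within its width (tab 150–228, fingers 180–220 px). Next I pull forward along the arc.

Call:
arm_command([
  {"claw": 1,"x": 8,"y": -7,"z": 0,"rx": 0,"ry": 0,"rz": 0},
  {"claw": 1,"x": 10,"y": 0,"z": 0,"rx": 0,"ry": 0,"rz": 0},
  {"claw": 1,"x": 10,"y": 0,"z": 0,"rx": 0,"ry": 0,"rz": 0},
  {"claw": 1,"x": 10,"y": 0,"z": 0,"rx": 0,"ry": 0,"rz": 0},
  {"claw": 1,"x": 10,"y": 0,"z": 0,"rx": 0,"ry": 0,"rz": 0},
])

```text
time_s: 3.52
position: [606.5, 169.8, 176.7]
tcp_rot: [3.142, 0.0, -3.014]
contact_force: [0.9, 0.5, -0.5]
finger_gap: -0.1
grip_force: 0.5
```

Call:
arm_command([
  {"claw": 1,"x": 13,"y": 0,"z": 4,"rx": 0,"ry": 0,"rz": 0},
  {"claw": 1,"x": 13,"y": 0,"z": 4,"rx": 0,"ry": 0,"rz": 0},
  {"claw": 1,"x": 13,"y": 0,"z": 5,"rx": 0,"ry": 0,"rz": 0},
  {"claw": 1,"x": 10,"y": 0,"z": 5,"rx": 0,"ry": 0,"rz": 0},
  {"claw": 1,"x": 0,"y": 0,"z": 0,"rx": 0,"ry": 0,"rz": 0},
])

```text
time_s: 4.15
position: [557.5, 163.9, 157.9]
tcp_rot: [3.142, -0.001, -3.013]
contact_force: [0.0, -0.6, 0.7]
finger_gap: 0.1
grip_force: 0.0
```

Call:
arm_command([
  {"claw": 1,"x": 8,"y": 0,"z": 6,"rx": 0,"ry": 0,"rz": 0},
  {"claw": 1,"x": 8,"y": 0,"z": 6,"rx": 0,"ry": 0,"rz": 0},
  {"claw": 1,"x": 5,"y": 0,"z": 3,"rx": 0,"ry": 0,"rz": 0},
  {"claw": 1,"x": 0,"y": 0,"z": 0,"rx": 0,"ry": 0,"rz": 0},
])

```text
time_s: 4.65
position: [537.1, 161.1, 143.0]
tcp_rot: [-3.142, -0.001, -3.013]
contact_force: [0.4, 0.0, -0.4]
finger_gap: 0.3
grip_force: 0.0
```

```bash
python3 - <<'E'
from h import *
s=manip.get_state(); print(s['position'],s['tcp_rot'],s['time_s'],loc(),s['contact_force'])
out=np.hstack([cv2.resize(manip.grab_frame('wrist'),(400,300)),cv2.resize(manip.grab_frame('scene')[60:240,300:540],(400,300))])
cv2.imwrite('pics/w4.png',out[:,:,::-1])
E
```

```text
[537.14999882 161.142281   143.01144628] [-3.14150313e+00 -7.21229848e-04 -3.01331744e+00] 4.65 [-90.3  -1.8 143. ] [ 0.38700958  0.00630361 -0.42915786]
```

View pics/w4.png

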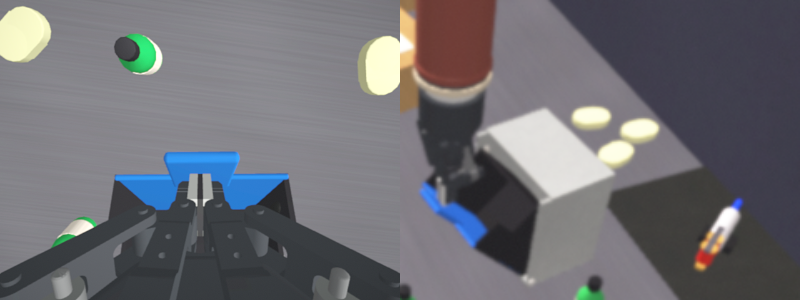

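The bin is tipped almost to its stop, with the interior open at (500,190) in the right view. Next: lift, turn and go to the tile.

Call:
arm_command([
  {"claw": 1,"x": -6,"y": 0,"z": -40,"rx": 0,"ry": 0,"rz": 0},
  {"claw": 1,"x": 0,"y": 0,"z": -60,"rx": 0,"ry": 0,"rz": 0},
  {"claw": -1,"x": 0,"y": 0,"z": 0,"rx": 0,"ry": 0,"rz": 0.178},
  {"claw": -1,"x": 0,"y": 0,"z": 0,"rx": 0,"ry": 0,"rz": 0.178},
  {"claw": -1,"x": 0,"y": 0,"z": 0,"rx": 0,"ry": 0,"rz": 0.178},
])

```text
time_s: 5.38
position: [543.9, 162.0, 243.6]
tcp_rot: [3.141, 0.0, 2.73]
contact_force: [-0.9, 0.1, 0.0]
finger_gap: 54.4
grip_force: 0.0
```

Call:
arm_command([
  {"claw": -1,"x": 0,"y": 0,"z": 0,"rx": 0,"ry": 0,"rz": 0.178},
  {"claw": -1,"x": 0,"y": 0,"z": 0,"rx": 0,"ry": 0,"rz": 0.178},
  {"claw": -1,"x": 0,"y": 0,"z": 0,"rx": 0,"ry": 0,"rz": 0.178},
  {"claw": -1,"x": 0,"y": 0,"z": 0,"rx": 0,"ry": 0,"rz": 0.178},
  {"claw": -1,"x": 0,"y": 0,"z": 0,"rx": 0,"ry": 0,"rz": 0.178},
])

```text
time_s: 6.0
position: [543.9, 162.0, 243.5]
tcp_rot: [3.141, 0.0, 1.84]
contact_force: [0.9, 0.5, -0.8]
finger_gap: 85.9
grip_force: 0.0
```

Call:
arm_command([
  {"claw": -1,"x": 0,"y": 0,"z": 0,"rx": 0,"ry": 0,"rz": 0.178},
  {"claw": -1,"x": 0,"y": 0,"z": 0,"rx": 0,"ry": 0,"rz": 0.178},
  {"claw": -1,"x": 0,"y": 0,"z": 0,"rx": 0,"ry": 0,"rz": 0.178},
  {"claw": -1,"x": 0,"y": 0,"z": 0,"rx": 0,"ry": 0,"rz": 0.178},
  {"claw": -1,"x": 0,"y": 0,"z": 0,"rx": 0,"ry": 0,"rz": 0.178},
])

```text
time_s: 6.62
position: [543.9, 162.0, 243.5]
tcp_rot: [3.141, -0.0, 0.95]
contact_force: [-0.3, -0.6, 1.0]
finger_gap: 85.8
grip_force: 0.0
```

Call:
arm_command([
  {"claw": -1,"x": 0,"y": 0,"z": 0,"rx": 0,"ry": 0,"rz": 0.178},
  {"claw": -1,"x": -44,"y": 29,"z": 0,"rx": 0,"ry": 0,"rz": 0},
  {"claw": -1,"x": -44,"y": 29,"z": 0,"rx": 0,"ry": 0,"rz": 0},
  {"claw": -1,"x": -44,"y": 29,"z": 0,"rx": 0,"ry": 0,"rz": 0},
  {"claw": -1,"x": -44,"y": 29,"z": 0,"rx": 0,"ry": 0,"rz": 0},
])

```text
time_s: 7.25
position: [499.4, -45.8, 243.7]
tcp_rot: [3.141, -0.001, 0.778]
contact_force: [0.7, 0.2, 1.0]
finger_gap: 85.4
grip_force: 0.0
```

Call:
arm_command([
  {"claw": -1,"x": -44,"y": 29,"z": 0,"rx": 0,"ry": 0,"rz": 0},
  {"claw": -1,"x": -44,"y": 29,"z": 0,"rx": 0,"ry": 0,"rz": 0},
  {"claw": -1,"x": -44,"y": 29,"z": 0,"rx": 0,"ry": 0,"rz": 0},
  {"claw": -1,"x": -44,"y": 29,"z": 0,"rx": 0,"ry": 0,"rz": 0},
  {"claw": -1,"x": 0,"y": 0,"z": 0,"rx": 0,"ry": 0,"rz": 0},
])

```text
time_s: 7.88
position: [454.0, -255.0, 243.9]
tcp_rot: [3.14, 0.001, 0.77]
contact_force: [-0.0, -0.1, -0.0]
finger_gap: 85.4
grip_force: 0.0
```

```bash
cat >> h.py <<'E'
def go(x,y,z):
    "shift in tool axes to a world point"
    from scipy.spatial.transform import Rotation as Ro
    s=manip.get_state(); R=Ro.from_euler('xyz',s['tcp_rot']).as_matrix()
    print('t',s['time_s'],s['position'].round(1),s['tcp_rot'].round(3),'F',s['contact_force'].round(1),'gap',s['finger_gap'],'q',s['q'].round(2),'shift',(R.T@(np.array([x,y,z])-s['position'])).round(1))
E
python3 - <<'E'
from h import *
go(424,-360,100)
f=manip.grab_frame('wrist'); cv2.imwrite('pics/w5.png',f[:,:,::-1])
print(proj('wrist',[[424,-360,14]]))
E
```

```text
t 7.875 [ 454.  -255.   243.9] [3.14e+00 1.00e-03 7.70e-01] F [-0.  -0.1 -0. ] gap 85.42035404958021 q [-0.38  0.05  0.85  1.79 -0.04  1.31 -0.32] shift [-94.5  54.2 144.1]
[[371.1517018  286.87180189]]
```

View pics/w5.png

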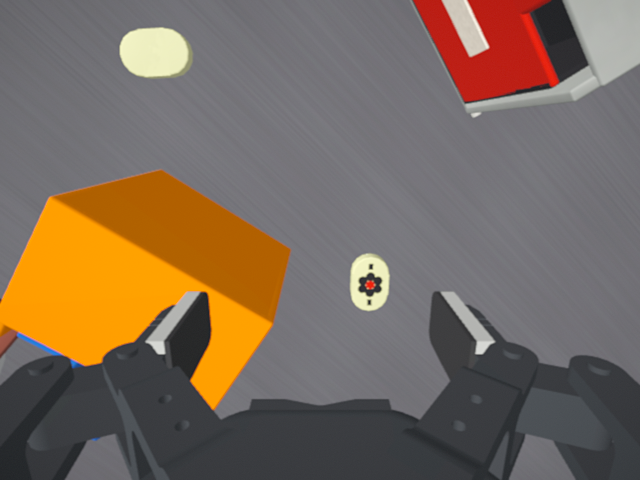

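The flower tile is at (370,285), against a predicted (371,287). Its long axis runs along tool x, and the orange box is about 80 mm to its left. Next: move over it and descend.

Call:
arm_command([
  {"claw": -0.5,"x": -47,"y": 27,"z": 0,"rx": 0,"ry": 0,"rz": 0},
  {"claw": -0.5,"x": -47,"y": 27,"z": 0,"rx": 0,"ry": 0,"rz": 0},
  {"claw": -0.5,"x": 0,"y": 0,"z": 50,"rx": 0,"ry": 0,"rz": 0},
  {"claw": -0.5,"x": 0,"y": 0,"z": 50,"rx": 0,"ry": 0,"rz": 0},
  {"claw": -0.5,"x": 0,"y": 0,"z": 40,"rx": 0,"ry": 0,"rz": 0},
])

```text
time_s: 8.55
position: [427.2, -353.2, 101.3]
tcp_rot: [-3.14, -0.0, 0.78]
contact_force: [0.2, 0.8, -0.4]
finger_gap: 64.3
grip_force: 0.0
```

```bash
python3 - <<'E'
from h import *
go(424,-360,2)
c=cam('wrist'); f=manip.grab_frame('wrist'); cv2.imwrite('pics/w6.png',f[:,:,::-1])
m=((f[:,:,0].astype(int)>150)&(f[:,:,1]<70)&(f[:,:,2]<70)).astype(np.uint8)
n,l,st,ce=cv2.connectedComponentsWithStats(m)
for i in range(1,n):
    if st[i,4]>30: print(ce[i],st[i,4],back(c,ce[i],14))
E
```

```text
t 8.55 [ 427.2 -353.2  101.3] [-3.14 -0.    0.78] F [ 0.2  0.8 -0.4] gap 64.25158261662533 q [-0.13  0.34  0.88  1.89 -0.3   1.06  0.08] shift [-7.1  2.7 99.3]
[324.6557377  248.77868852] 122 [ 423.49314289 -359.46538246   14.        ]
```

Call:
arm_command([
  {"claw": -0.5,"x": -7,"y": 2.6,"z": 0,"rx": 0,"ry": 0,"rz": 0},
  {"claw": -0.5,"x": 0,"y": 0,"z": 40,"rx": 0,"ry": 0,"rz": 0},
  {"claw": -0.5,"x": 0,"y": 0,"z": 35,"rx": 0,"ry": 0,"rz": 0},
  {"claw": -0.5,"x": 0,"y": 0,"z": 20,"rx": 0,"ry": 0,"rz": 0},
  {"claw": -0.5,"x": 0,"y": 0,"z": 0,"rx": 0,"ry": 0,"rz": 0},
])

```text
time_s: 9.22
position: [423.6, -361.7, 8.7]
tcp_rot: [-3.141, 0.0, 0.778]
contact_force: [-0.2, -0.8, 0.5]
finger_gap: 63.9
grip_force: 0.0
```

```bash
python3 - <<'E'
from h import *
go(423.5,-359.5,3)
E
```

```text
t 9.225 [ 423.6 -361.7    8.7] [-3.141  0.     0.778] F [-0.2 -0.8  0.5] gap 63.87361503141326 q [-0.02  0.48  0.79  1.95 -0.44  0.89  0.2 ] shift [ 1.4 -1.6  5.7]
```

Call:
arm_command([
  {"claw": -0.5,"x": 1.5,"y": -1.5,"z": 5.5,"rx": 0,"ry": 0,"rz": 0},
  {"claw": 1,"x": 0,"y": 0,"z": 0,"rx": 0,"ry": 0,"rz": 0},
  {"claw": 1,"x": 0,"y": 0,"z": 0,"rx": 0,"ry": 0,"rz": 0},
  {"claw": 1,"x": 0,"y": 0,"z": 0,"rx": 0,"ry": 0,"rz": 0},
  {"claw": 1,"x": 0,"y": 0,"z": 0,"rx": 0,"ry": 0,"rz": 0},
], grip_force=30)

```text
time_s: 9.85
position: [424.0, -359.6, 3.8]
tcp_rot: [3.141, -0.001, 0.778]
contact_force: [-0.7, 1.8, 7.2]
finger_gap: 39.4
grip_force: 30.6
```

Call:
arm_command([
  {"claw": 1,"x": 0,"y": 0,"z": -30,"rx": 0,"ry": 0,"rz": 0},
  {"claw": 1,"x": 0,"y": 0,"z": -60,"rx": 0,"ry": 0,"rz": 0},
  {"claw": 1,"x": 0,"y": 0,"z": -60,"rx": 0,"ry": 0,"rz": 0},
  {"claw": 1,"x": 0,"y": 0,"z": -60,"rx": 0,"ry": 0,"rz": 0},
  {"claw": 1,"x": 0,"y": 0,"z": -40,"rx": 0,"ry": 0,"rz": 0},
])

```text
time_s: 10.48
position: [423.5, -360.0, 256.0]
tcp_rot: [3.139, -0.001, 0.777]
contact_force: [1.4, -0.6, -0.4]
finger_gap: 38.9
grip_force: 30.7
```

Call:
arm_command([
  {"claw": 1,"x": 0,"y": 0,"z": 0,"rx": 0,"ry": 0,"rz": 0.162},
  {"claw": 1,"x": 0,"y": 0,"z": 0,"rx": 0,"ry": 0,"rz": 0.162},
  {"claw": 1,"x": 0,"y": 0,"z": 0,"rx": 0,"ry": 0,"rz": 0.162},
  {"claw": 1,"x": 0,"y": 0,"z": 0,"rx": 0,"ry": 0,"rz": 0.162},
  {"claw": 1,"x": 23,"y": -50,"z": 0,"rx": 0,"ry": 0,"rz": 0},
])

```text
time_s: 11.1
position: [437.6, -310.3, 253.1]
tcp_rot: [3.139, 0.001, 0.119]
contact_force: [1.3, 1.4, -0.0]
finger_gap: 39.1
grip_force: 30.7
```

Call:
arm_command([
  {"claw": 1,"x": 23,"y": -50,"z": 0,"rx": 0,"ry": 0,"rz": 0},
  {"claw": 1,"x": 23,"y": -50,"z": 0,"rx": 0,"ry": 0,"rz": 0},
  {"claw": 1,"x": 23,"y": -50,"z": 0,"rx": 0,"ry": 0,"rz": 0},
  {"claw": 1,"x": 23,"y": -50,"z": 0,"rx": 0,"ry": 0,"rz": 0},
  {"claw": 1,"x": 23,"y": -50,"z": 0,"rx": 0,"ry": 0,"rz": 0},
])

```text
time_s: 11.72
position: [521.7, -42.4, 253.3]
tcp_rot: [-3.141, -0.001, 0.13]
contact_force: [0.4, -0.1, -0.1]
finger_gap: 39.1
grip_force: 30.7
```

Call:
arm_command([
  {"claw": 1,"x": 23,"y": -50,"z": 0,"rx": 0,"ry": 0,"rz": 0},
  {"claw": 1,"x": 23,"y": -50,"z": 0,"rx": 0,"ry": 0,"rz": 0},
  {"claw": 1,"x": 23,"y": -50,"z": 0,"rx": 0,"ry": 0,"rz": 0},
  {"claw": 1,"x": 23,"y": -50,"z": 0,"rx": 0,"ry": 0,"rz": 0},
  {"claw": 1,"x": 0,"y": 0,"z": 0,"rx": 0,"ry": 0,"rz": 0},
])

```text
time_s: 12.35
position: [586.5, 171.8, 251.8]
tcp_rot: [3.141, 0.001, 0.137]
contact_force: [0.3, -0.3, -0.0]
finger_gap: 38.9
grip_force: 30.7
```

```bash
python3 - <<'E'
from h import *
s=manip.get_state();print(loc(),s['tcp_rot'],s['finger_gap'],s['time_s'])
out=np.hstack([cv2.resize(manip.grab_frame('wrist'),(400,300)),cv2.resize(manip.grab_frame('top')[70:220,140:340],(400,300))])
cv2.imwrite('pics/w7.png',out[:,:,::-1])
# fit tip angle check: predicted pivot-frame points in top view, tab top corners
for th in(.65,.7,.75):
    P=[]
    for y in(23,-23):
        x,z=-185*np.sin(th),12+185*np.cos(th); P.append([B[0]+x*np.cos(YAW)-y*np.sin(YAW),B[1]+x*np.sin(YAW)+y*np.cos(YAW),z])
    print(th,(proj('top',P)-[140,70])*2+[400,0])
E
```

```text
[-40.    2.4 251.8] [3.14143603e+00 1.01578495e-03 1.37033463e-01] 38.94834557200355 12.35
0.65 [[564.76259522 285.60069081]
 [612.10418367 279.80270889]]
0.7 [[566.65029317 293.84018831]
 [613.76334141 288.06975938]]
0.75 [[568.55520842 301.75064676]
 [615.42474199 296.00962602]]
```

View pics/w7.png

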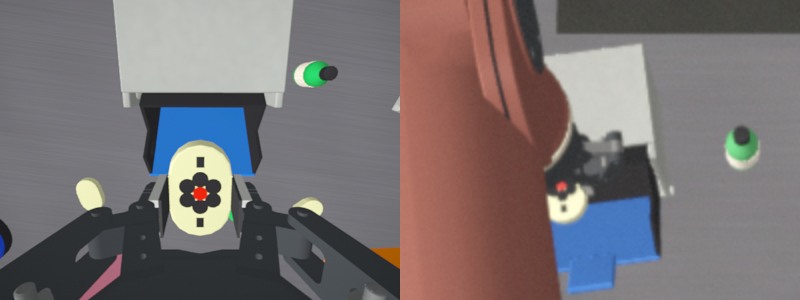

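The tile is held above the tipped bin. The tab top at (590,290) gives a tip of about 0.7 rad. Now I lower it in and release.

Call:
arm_command([
  {"claw": 1,"x": 0,"y": 2,"z": 50,"rx": 0,"ry": 0,"rz": 0},
  {"claw": 1,"x": 0,"y": 0,"z": 50,"rx": 0,"ry": 0,"rz": 0},
  {"claw": 1,"x": 0,"y": 0,"z": 22,"rx": 0,"ry": 0,"rz": 0},
  {"claw": 1,"x": 6,"y": 0,"z": 10,"rx": 0,"ry": 0,"rz": 0},
  {"claw": 1,"x": 7,"y": 0,"z": 10,"rx": 0,"ry": 0,"rz": 0},
])

```text
time_s: 13.08
position: [601.1, 165.3, 111.7]
tcp_rot: [-3.141, -0.002, 0.129]
contact_force: [0.5, 0.1, 0.4]
finger_gap: 39.5
grip_force: 30.7
```

Call:
arm_command([
  {"claw": 1,"x": 0,"y": 0,"z": 0,"rx": 0,"ry": 0,"rz": 0},
  {"claw": -0.3,"x": 0,"y": 0,"z": 0,"rx": 0,"ry": 0,"rz": 0},
  {"claw": -0.3,"x": 0,"y": 0,"z": 0,"rx": 0,"ry": 0,"rz": 0},
  {"claw": -0.3,"x": 0,"y": 0,"z": 0,"rx": 0,"ry": 0,"rz": 0},
  {"claw": -0.3,"x": 0,"y": 0,"z": 0,"rx": 0,"ry": 0,"rz": 0},
])

```text
time_s: 13.7
position: [599.9, 165.9, 111.0]
tcp_rot: [-3.141, -0.0, 0.13]
contact_force: [-0.1, 0.4, 0.1]
finger_gap: 55.7
grip_force: 0.0
```

Call:
arm_command([
  {"claw": -0.3,"x": -7,"y": 0,"z": -20,"rx": 0,"ry": 0,"rz": 0},
  {"claw": -0.3,"x": -6,"y": 0,"z": -50,"rx": 0,"ry": 0,"rz": 0},
  {"claw": -0.3,"x": 0,"y": 0,"z": -60,"rx": 0,"ry": 0,"rz": 0},
  {"claw": -0.3,"x": 0,"y": 0,"z": -20,"rx": 0,"ry": 0,"rz": 0},
  {"claw": 1,"x": -40,"y": 0,"z": 0,"rx": 0,"ry": 0,"rz": 0},
])

```text
time_s: 14.32
position: [549.0, 158.7, 263.8]
tcp_rot: [3.141, -0.005, 0.128]
contact_force: [-1.3, -0.9, 0.4]
finger_gap: 38.9
grip_force: 0.0
```

Call:
arm_command([
  {"claw": 1,"x": -40,"y": 0,"z": 0,"rx": 0,"ry": 0,"rz": 0},
  {"claw": 1,"x": -40,"y": 0,"z": 0,"rx": 0,"ry": 0,"rz": 0},
  {"claw": 1,"x": 0,"y": 0,"z": 0,"rx": 0,"ry": 0,"rz": 0},
])

```text
time_s: 14.7
position: [466.2, 148.3, 262.2]
tcp_rot: [-3.138, -0.001, 0.131]
contact_force: [0.2, -0.3, 0.4]
finger_gap: 0.3
grip_force: 0.0
```

```bash
python3 - <<'E'
from h import *
s=manip.get_state();print(loc(),s['tcp_rot'],s['finger_gap'],s['time_s'])
out=np.hstack([cv2.resize(manip.grab_frame('wrist'),(400,300)),cv2.resize(manip.grab_frame('scene')[60:240,300:540],(400,300))])
cv2.imwrite('pics/w8.png',out[:,:,::-1])
E
```

```text
[-162.4   -5.5  262.2] [-3.13801496e+00 -6.56392570e-04  1.30810869e-01] 0.2512198926347257 14.7
```

View pics/w8.png

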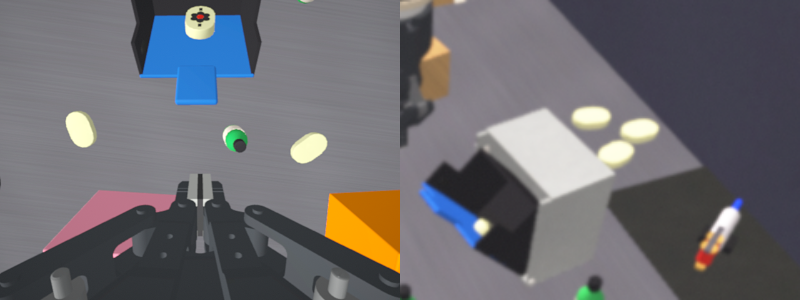

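The tile lies on the bin floor (200,22 in the wrist view). Now I go down in front of the tab and push the bin shut.

Call:
arm_command([
  {"claw": 1,"x": 0,"y": -5.5,"z": 50,"rx": 0,"ry": 0,"rz": 0},
  {"claw": 1,"x": 0,"y": 0,"z": 50,"rx": 0,"ry": 0,"rz": 0},
  {"claw": 1,"x": 0,"y": 0,"z": 27,"rx": 0,"ry": 0,"rz": 0},
  {"claw": 1,"x": 15,"y": 0,"z": 0,"rx": 0,"ry": 0,"rz": 0},
  {"claw": 1,"x": 15,"y": 0,"z": 0,"rx": 0,"ry": 0,"rz": 0},
])

```text
time_s: 15.42
position: [498.3, 157.7, 133.6]
tcp_rot: [3.14, 0.0, 0.129]
contact_force: [-7.1, -0.6, 6.3]
finger_gap: 0.2
grip_force: 2.9
```

Call:
arm_command([
  {"claw": 1,"x": 12,"y": 0,"z": -2,"rx": 0,"ry": 0,"rz": 0},
  {"claw": 1,"x": 12,"y": 0,"z": -3,"rx": 0,"ry": 0,"rz": 0},
  {"claw": 1,"x": 12,"y": 0,"z": -3,"rx": 0,"ry": 0,"rz": 0},
  {"claw": 1,"x": 12,"y": 0,"z": -3,"rx": 0,"ry": 0,"rz": 0},
  {"claw": 1,"x": 12,"y": 0,"z": -3,"rx": 0,"ry": 0,"rz": 0},
])

```text
time_s: 16.05
position: [557.5, 166.0, 148.4]
tcp_rot: [-3.141, -0.0, 0.13]
contact_force: [-4.2, -0.1, 10.7]
finger_gap: -0.3
grip_force: 0.5
```

Call:
arm_command([
  {"claw": 1,"x": 10,"y": 0,"z": -2,"rx": 0,"ry": 0,"rz": 0},
  {"claw": 1,"x": 10,"y": 0,"z": -2,"rx": 0,"ry": 0,"rz": 0},
  {"claw": 1,"x": 10,"y": 0,"z": -2,"rx": 0,"ry": 0,"rz": 0},
  {"claw": 1,"x": 0,"y": 0,"z": 0,"rx": 0,"ry": 0,"rz": 0},
])

```text
time_s: 16.55
position: [588.9, 170.2, 155.9]
tcp_rot: [-3.141, -0.004, 0.13]
contact_force: [-1.4, 0.8, 11.7]
finger_gap: 0.0
grip_force: 0.0
```

```bash
python3 - <<'E'
from h import *
s=manip.get_state();print(loc(),s['tcp_rot'],s['contact_force'],s['time_s'])
E
```

```text
[-37.9   0.5 155.9] [-3.14063744 -0.0042077   0.12980437] [-1.37147818  0.81306159 11.66914216] 16.55
```

An upward 12 N suggests the tab top is catching a step on the finger. I'll raise the tool, then push on.

Call:
arm_command([
  {"claw": 1,"x": -2,"y": 0,"z": -10,"rx": 0,"ry": 0,"rz": 0},
  {"claw": 1,"x": -2,"y": 0,"z": -9,"rx": 0,"ry": 0,"rz": 0},
  {"claw": 1,"x": 8,"y": 0,"z": 0,"rx": 0,"ry": 0,"rz": 0},
  {"claw": 1,"x": 8,"y": 0,"z": 0,"rx": 0,"ry": 0,"rz": 0},
  {"claw": 1,"x": 0,"y": 0,"z": 0,"rx": 0,"ry": 0,"rz": 0},
])

```text
time_s: 17.18
position: [598.7, 171.2, 172.3]
tcp_rot: [3.141, 0.0, 0.13]
contact_force: [0.6, -0.1, 0.2]
finger_gap: 0.2
grip_force: 0.0
```

Call:
arm_command([
  {"claw": 1,"x": 6,"y": 0,"z": 0,"rx": 0,"ry": 0,"rz": 0},
  {"claw": 1,"x": 6,"y": 0,"z": 0,"rx": 0,"ry": 0,"rz": 0},
  {"claw": 1,"x": 0,"y": 0,"z": 0,"rx": 0,"ry": 0,"rz": 0},
])

```text
time_s: 17.55
position: [610.8, 172.8, 172.6]
tcp_rot: [3.141, -0.001, 0.13]
contact_force: [0.2, -0.3, 0.1]
finger_gap: -0.0
grip_force: 0.0
```

```bash
python3 - <<'E'
from h import *
s=manip.get_state();print(loc(),s['tcp_rot'],s['contact_force'],s['time_s'])
E
```

```text
[-15.8   0.3 172.6] [ 3.14112921e+00 -7.52409391e-04  1.29672444e-01] [ 0.20985624 -0.30227229  0.05412561] 17.55
```

Call:
arm_command([
  {"claw": 1,"x": 4,"y": 0,"z": 0,"rx": 0,"ry": 0,"rz": 0},
  {"claw": 1,"x": 4,"y": 0,"z": 0,"rx": 0,"ry": 0,"rz": 0},
  {"claw": 1,"x": 0,"y": 0,"z": 0,"rx": 0,"ry": 0,"rz": 0},
])

```text
time_s: 17.92
position: [616.6, 173.6, 172.7]
tcp_rot: [-3.141, 0.004, 0.13]
contact_force: [-10.7, -2.3, 7.1]
finger_gap: 0.2
grip_force: 5.2
```

```bash
python3 - <<'E'
from h import *
s=manip.get_state();print(loc(),s['contact_force'],s['time_s'])
out=np.hstack([cv2.resize(manip.grab_frame('wrist'),(400,300)),cv2.resize(manip.grab_frame('scene')[60:240,300:540],(400,300))])
cv2.imwrite('pics/w9.png',out[:,:,::-1])
E
```

```text
[ -9.9   0.4 172.7] [-10.68032631  -2.33505789   7.11532875] 17.925
```

View pics/w9.png

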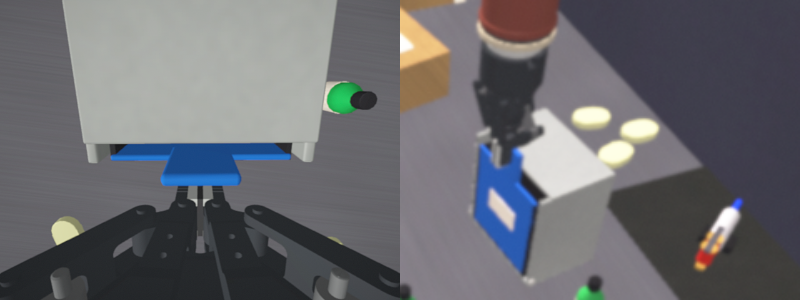

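The bin looks shut, with the finger pressing on it at 11 N. I'll give it one slightly firmer push, back off, and compare with the start pictures.

Call:
arm_command([
  {"claw": 1,"x": 3,"y": 0,"z": 0,"rx": 0,"ry": 0,"rz": 0},
  {"claw": 1,"x": 0,"y": 0,"z": 0,"rx": 0,"ry": 0,"rz": 0},
])

```text
time_s: 18.27
position: [616.9, 173.6, 172.6]
tcp_rot: [-3.141, 0.01, 0.13]
contact_force: [-24.7, -3.5, 16.1]
finger_gap: -0.1
grip_force: 13.0
```

Call:
arm_command([
  {"claw": 1,"x": -20,"y": 0,"z": 0,"rx": 0,"ry": 0,"rz": 0},
  {"claw": 1,"x": -40,"y": 0,"z": -20,"rx": 0,"ry": 0,"rz": 0},
  {"claw": 1,"x": -20,"y": 50,"z": -30,"rx": 0,"ry": 0,"rz": 0},
  {"claw": 1,"x": 0,"y": 60,"z": -20,"rx": 0,"ry": 0,"rz": 0},
  {"claw": 1,"x": 0,"y": 60,"z": 0,"rx": 0,"ry": 0,"rz": 0},
])

```text
time_s: 18.9
position: [564.7, -5.3, 244.8]
tcp_rot: [-3.14, -0.004, 0.131]
contact_force: [0.8, 1.3, -0.6]
finger_gap: 0.2
grip_force: 0.0
```

Call:
arm_command([
  {"claw": 1,"x": 0,"y": 60,"z": 0,"rx": 0,"ry": 0,"rz": 0},
  {"claw": 1,"x": 0,"y": 60,"z": 0,"rx": 0,"ry": 0,"rz": 0},
  {"claw": 1,"x": 0,"y": 60,"z": 0,"rx": 0,"ry": 0,"rz": 0},
  {"claw": 1,"x": 0,"y": 60,"z": 0,"rx": 0,"ry": 0,"rz": 0},
  {"claw": 1,"x": 0,"y": 0,"z": 0,"rx": 0,"ry": 0,"rz": 0},
])

```text
time_s: 19.52
position: [592.9, -249.1, 242.7]
tcp_rot: [3.138, 0.001, 0.121]
contact_force: [-0.2, 1.0, 0.2]
finger_gap: 0.1
grip_force: 0.0
```

```bash
python3 - <<'E'
from h import *
s=manip.get_state();print(loc(),s['contact_force'],s['time_s'])
a=cv2.imread('pics/top0.png'); b=manip.grab_frame('top')[:,:,::-1].copy(); cv2.imwrite('pics/top1.png',b)
c=lambda im:cv2.resize(im[85:185,175:275],(400,400),interpolation=cv2.INTER_CUBIC)
cv2.imwrite('pics/cmp.png',np.hstack([c(a),c(b)]))
for n,(x,y,w,h) in dict(blue=(178,90,100,90),red=(380,85,110,100),ink=(298,128,28,30),a=(322,237,36,36),b=(140,244,34,36),ink2=(264,238,26,26)).items():
    d=cv2.absdiff(a,b)[y:y+h,x:x+w].max(2); print(n,d.mean().round(1),(d>50).sum())
E
```

```text
[ -87.4 -415.9  242.7] [-0.17942957  1.02634535  0.17050804] 19.525
blue 9.1 4
red 30.0 2032
ink 8.5 0
a 8.9 0
b 9.0 0
ink2 8.4 0
```

View pics/cmp.png

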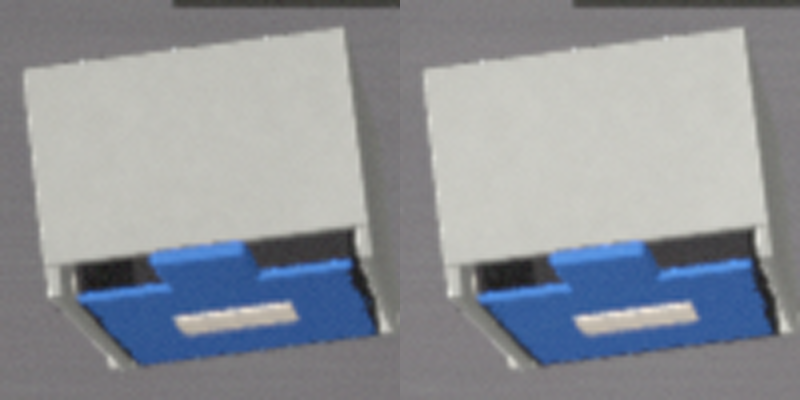

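The front panel matches the start picture, so the bin is shut. The blanks and ink are unchanged. The red difference is the arm in the way, with no contact force.

```bash
python3 -c "
from cell import manip
print(manip.finish_job())"
```

```text
the job is handed in; nothing more can be done
None
```

The job is handed in at about 20 s: the flower tile was seen lying in the blue-fronted bin before I pushed it shut, and the shut bin matches its start picture. The blank tiles and ink bottle show no change; the arm blocked the last view of the red-fronted bin, but I felt no contact near it.

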